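# Load a flask blank into the sprung taping stand

### The arm

A 6-joint arm with a two-finger parallel gripper is mounted at the origin on the work surface. World frame = base frame: x ahead of the robot, y to its left, z up, the work surface at z = 0. Lengths are in m, angles in rad, forces in N, time in s.
With the tool pointing down it reaches from about 0.425 to 0.95 m from the base axis. Payload 3.5 kg.
Tool frame: the origin (TCP) lies at the very end of the fingers, on their centre line; the grasp point (between the pads) lies 19 mm behind it; z points along the fingers, x is the direction in which the jaws open and shut, and the axes are right-handed (so a half turn about z gives the same grasp; the last joint's range is limited). The gripper opens to 85 mm and grips with 20 to 120 N. Pads are 22 mm wide; open, the fingers measure 114 mm over their backs; the gripper's body (76 mm by 85 mm) begins 54 mm behind the grasp point. The pads swing forward as they close: fully open they stand 13 mm farther back than shut.
Start: joints at [0.967, 0.286, 1.577, -0, 1.279, -0.15], TCP at [0.296, 0.607, 0.21] pointing down, gripper open.
Joint ranges: [-2.77, 2.77], [-0.9, 2.22], [0.21, 2.48], [-1.53, 4.67], [0.24, 2.81], [-2.84, 2.84]. Speed limits (rad/s): [2.79, 2.79, 3.14, 3.14, 3.14, 3.14].

### API

Orientations are given as a 3x3 rotation matrix whose columns are the frame's x, y, z axes.
In Python, from cell import robot gives the robot as it stands. The module is installed in compiled form; this text tells all that it offers.
- The arm moves only by the tool move_arm, never from a script. Its argument "rows" is a list of rows, each an object of numbers: "dx", "dy", "dz": the shift along the tool's x, y, z in cm; "twist": the turn about the tool's z in units of 5 degrees (1.0 is 5 degrees); "grip": the finger opening in cm, from 0 to 8.54. A call has exactly 8 rows; each row shifts and turns the commanded pose from where the row before left it, along the tool's axes as they then stand; what a row does not reach is not made up. A row lasts 1/8 s, in which the tool goes at most 62.5 mm and 10.7 degrees, less where a joint would pass 70% of its speed; a pose out of reach is approached as far as the arm can. A call with a gripper value outside its range is refused whole. The fingers move at their own pace and stop on an object; the grip force is fixed at half the most. Time passes only in rows, so rows that do not move let the fingers close, or fill a call up. It gives the time, the measured TCP pose, the force and the opening at its end, in the units of the state.
- robot.sense(): the state, without advancing time (a new reading comes with each control period).
- robot.grab_frame(name): name is "scene" or "top" or "wrist"; returns the picture (480x640x3 uint8, red, green, blue); there is no depth.
- robot.camera_info(name): a dict with "intrinsics" (3x3 intrinsics, pixels), "dist" ([k1, k2, p1, p2, k3] as OpenCV has them; the pictures are not rectified), "rvec" (rotation vector, rad) and "tvec" (3), from world to camera coordinates, as OpenCV has them; the wrist camera has in their place "mount" (4x4, takes a point from camera to tool coordinates, whose origin is the TCP and whose axes are the tool frame's). Camera axes: x right, y down, z forward; pixel columns grow to the right and rows downward; lengths in m; the calibration is good to about 2 mm. A picture is of the moment at which its call begins: read the wrist's pose just before it. camera_info takes no time and is no camera call.
- robot.finish_job(): hands the job in, once; it reports no verdict.
The state is a dict: "clock": time; "q": joint angles; "dq": joint speeds; "effort": joint torques, N m; "eef_pos": TCP position; "tcp_rot": TCP orientation; "contact_force": force on the tool from outside, world axes, zero at the start; "torque": the same for the moment, N m; "gripper_width": opening from 0.0 (shut) to 1.0 (fully open).
Only numpy, scipy, OpenCV 4.12 (cv2) and the standard library are available. Lean on these libraries where they do the work, as an engineer would, in place of code of your own. Each camera call takes 0.05 s, during which the arm holds its last target.

### The job

Take the slim long flask (the thinner of the two long ones) off its rest and load it into the sprung stand for taping: press the white pusher plate back with the end of the flask, slip the flask down between the low stop and the pusher, and let the spring clamp it there. It must end lying fully down on the stand's two bars, against the stop, and let go.

Things in the scene. Friction and masses are not known exactly. Their poses are not given: they have to be found in the camera images.
- flask_mid (a point): Middle of the slim long flask, on its axis: white cylinder, 46 mm diameter, 130 mm long in all (last 20 mm a steel lid, 40 mm diameter), 160 g. Its x runs along the flask; either way round will do. It starts on a rest of two bars, axis 40 mm above the table, room for fingers beside its middle. A short one (46 x 85 mm) and a wide one (62 x 130) lie on like rests, 125 mm apart, in random order.
- stand: Fixed sprung stand. Origin on the table below a seated flask's middle; x along its two bars, from stop to pusher (away from robot), z up. Seated flask: x = y = 0, axis 50 mm up. Base plate 275 x 100 x 12 mm; bar tops 30 mm up, finger room beside. Grey stop: inner face x = -65 mm, top 50 mm up. White pusher: 64 mm wide, 14 to 100 mm up, inner face x = +40 mm at rest (gap 105 mm).
- pusher (a joint): How far the white pusher plate is pressed back along the stand's +x, in m: 0 at rest, 0.055 at most, 0.025 with the slim long flask seated. The spring pushes with 3 N at rest plus 1 N for each 10 mm pressed (8.5 N at most) and returns the plate when let go.
Not all that is in view belongs to the job. What is shaped like the part that bears flask_mid but purple is not meant.

How it is judged:
By the outcome, as a careful person would: the job done as asked, in the order asked, and still so for the second after the job is handed in, with the robot touching nothing.
It also fails if it takes over 43 s, if anything falls off the work surface, if the arm or the gripper's body presses on something with over 40 N, if the wrist force passes 120 N, or if a joint passes its speed limit or range.

## Working session

There is one attempt and no reset: what is moved stays moved. The work goes in short steps, Python scripts to look and compute and a tool call to move; the robot and the scene stay as the last step left them, time stands still between calls to the robot, and variables do not carry over. Pictures are saved under pics/ and viewed, and the job is handed in when it is done.

Besides the shell and the picture viewer there is one more tool, called by a JSON object that holds its "op" and its "data", one argument or row to a line. move_arm: Moves the arm, as the interface text tells. Its arguments: {"type":"object","properties":{"rows":{"type":"array"}},"required":["rows"]}

```bash
mkdir -p pics; python3 - <<'E'
from cell import robot
import cv2, numpy as np
s=robot.sense(); print(s)
for n in ["scene","top","wrist"]:
    im=robot.grab_frame(n); cv2.imwrite(f"pics/{n}0.png",im[:,:,::-1]); print(n,robot.camera_info(n))
E
```

```text
{'clock': 0.0, 'q': array([ 9.67003807e-01,  2.87165117e-01,  1.57818154e+00,  3.88661210e-05,
        1.27860847e+00, -1.49931946e-01]), 'dq': array([ 0.00053798, -0.00084998,  0.00110625,  0.00021354, -0.0003228 ,
        0.00259988]), 'effort': array([-1.79513136e-04, -4.05970967e+01, -2.92632186e+01, -1.29685068e-04,
        5.83795234e-03, -1.54205941e-05]), 'eef_pos': array([0.295462  , 0.60611132, 0.20884515]), 'tcp_rot': array([[ 4.38447029e-01,  8.98755985e-01, -1.37197662e-03],
       [ 8.98754011e-01, -4.38449003e-01, -1.92362948e-03],
       [-2.33041528e-03, -3.89659857e-04, -9.99997209e-01]]), 'contact_force': array([-0.37811357, -0.12557941,  0.01195452]), 'torque': array([-0.00181166,  0.02426073, -0.01815751]), 'gripper_width': 0.9993662985091476}
scene {'intrinsics': array([[490.43047791,   0.        , 319.7559875 ],
       [  0.        , 490.43047791, 241.58268193],
       [  0.        ,   0.        ,   1.        ]]), 'dist': array([-0.02469846,  0.        ,  0.        ,  0.        ,  0.        ]), 'rvec': array([ 2.1600576 ,  1.05316382, -0.41393806]), 'tvec': arr
[... 311 characters left out ...]
 2.19496448, -2.15859359,  0.09817189]), 'tvec': array([-0.0166683 ,  0.38413407,  1.30887274])}
wrist {'intrinsics': array([[393.69973378,   0.        , 315.66078791],
       [  0.        , 393.69973378, 241.21254739],
       [  0.        ,   0.        ,   1.        ]]), 'dist': array([0.01443778, 0.        , 0.        , 0.        , 0.        ]), 'mount': array([[ 9.99998830e-01, -2.99674097e-04,  1.49991074e-03,
        -1.92339730e-04],
       [-1.21889181e-04,  9.61887856e-01,  2.73444213e-01,
        -6.92688920e-02],
       [-1.52469008e-03, -2.73444076e-01,  9.61886694e-01,
        -1.63294917e-01],
       [ 0.00000000e+00,  0.00000000e+00,  0.00000000e+00,
         1.00000000e+00]])}
```

View pics/scene0.png

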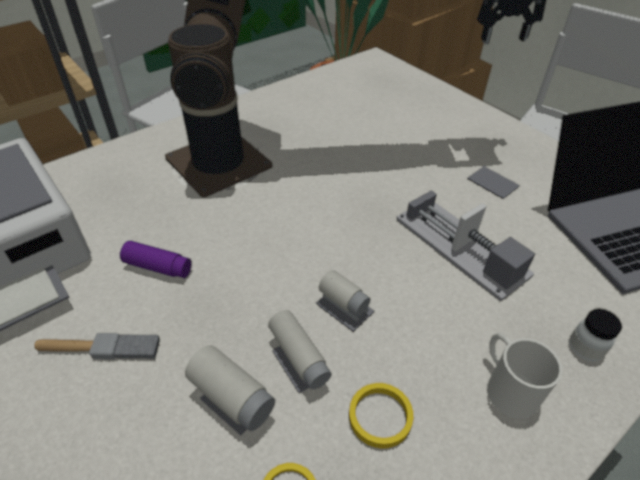

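View pics/top0.png

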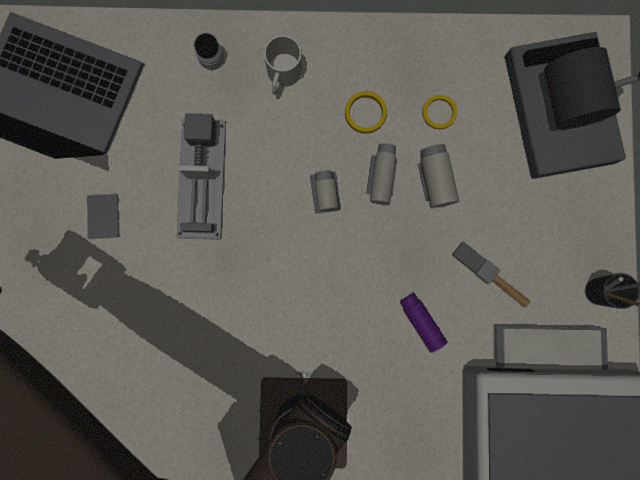

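View pics/wrist0.png

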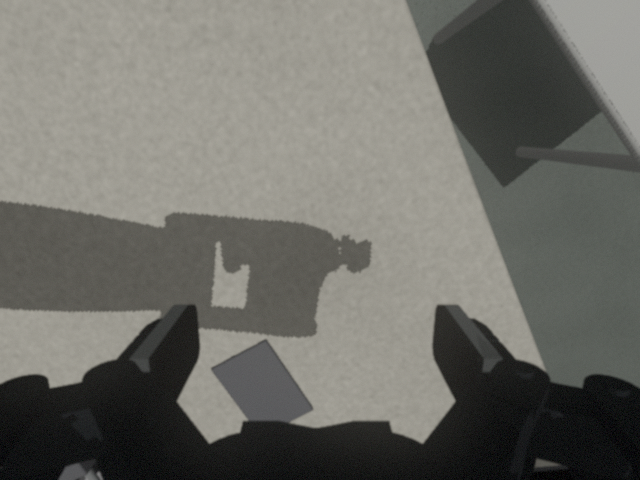

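Candidates in the top view: the short flask at (325,190), the slim long one at (382,175), the wide one at (438,175) and the purple decoy at (424,322). By the description I choose (382,175). The stand is at about (202,180). Next I'll check a close crop of each.

```bash
python3 - <<'E'
import cv2
im=cv2.imread("pics/top0.png")
cv2.imwrite("pics/c1.png",cv2.resize(im[130:220,300:470],None,fx=4.7,fy=4.7,interpolation=cv2.INTER_CUBIC))
cv2.imwrite("pics/c2.png",cv2.resize(im[105:245,160:240],None,fx=4.2,fy=4.2,interpolation=cv2.INTER_CUBIC))
E
```

```text
(no output)
```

View pics/c1.png

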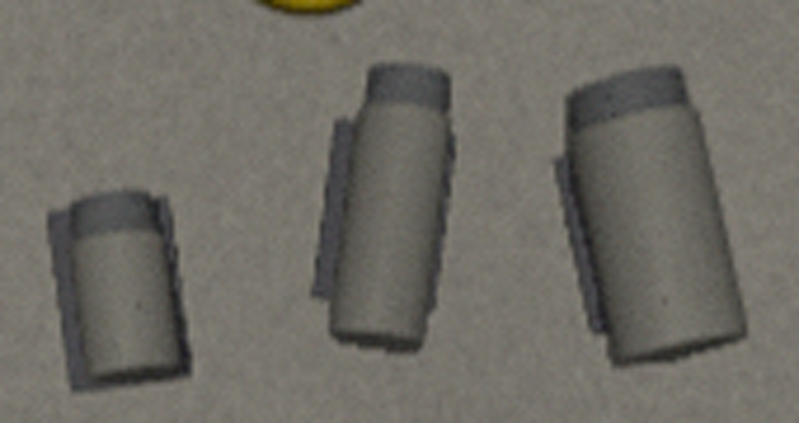

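View pics/c2.png

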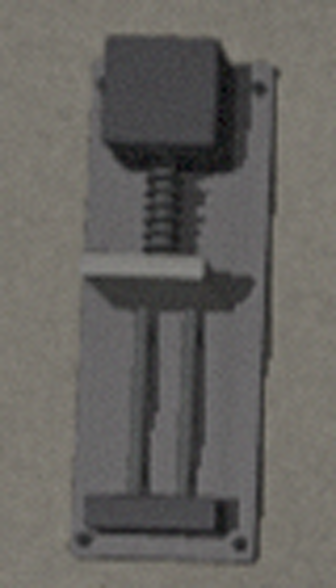

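```bash
cat > h.py <<'E'
import numpy as np, cv2
from cell import robot
def ray(n,px,pose=None):
    c=robot.camera_info(n)
    u=cv2.undistortPoints(np.array(px,float).reshape(-1,1,2),c["intrinsics"],c["dist"]).reshape(-1,2)
    d=np.c_[u,np.ones(len(u))]
    if n=="wrist":
        p,R=pose; M=np.array(c["mount"]); o=R@M[:3,3]+p; return o,d@(R@M[:3,:3]).T
    R=cv2.Rodrigues(np.array(c["rvec"]))[0]; return -R.T@np.array(c["tvec"]),d@R
def onz(n,px,z,pose=None):
    o,d=ray(n,px,pose); z=np.broadcast_to(z,(len(d),)); return o+d*((z-o[2])/d[:,2])[:,None]
def proj(n,P,pose=None):
    c=robot.camera_info(n); P=np.array(P,float).reshape(-1,3)
    if n=="wrist":
        p,R=pose; M=np.array(c["mount"]); Rw=R@M[:3,:3]; o=R@M[:3,3]+p
        rv=cv2.Rodrigues(Rw.T)[0]; tv=-Rw.T@o
    else: rv,tv=np.array(c["rvec"]),np.array(c["tvec"])
    return cv2.projectPoints(P,rv,tv,c["intrinsics"],c["dist"])[0].reshape(-1,2)
E
python3 - <<'E'
from h import *
a=np.array([[258,567],[72,556],[278,68]])/4.2+[160,105]
P=onz("top",a,.012); print(P)
ex=P[2]-P[0]; print(np.linalg.norm(ex),np.linalg.norm(P[1]-P[0]),np.degrees(np.arctan2(ex[1],ex[0])))
# stop top inner corners / pusher
b=np.array([[88,494],[215,502]])/4.2+[160,105]; print(onz("top",b,.05))
f=np.array([[409,66],[375,345]])/4.7+[300,130]
F=onz("top",f,[.05,.04]); print(F, F.mean(0), np.linalg.norm(F[0]-F[1]), np.degrees(np.arctan2(*(F[0]-F[1])[1::-1])))
E
```

```text
[[0.39968741 0.18906313 0.012     ]
 [0.40394043 0.28915738 0.012     ]
 [0.67444129 0.1860998  0.012     ]]
0.27476986212283117 0.10018456219786542 -0.6179341693231392
[[0.43280654 0.27342946 0.05      ]
 [0.42973203 0.20689584 0.05      ]]
[[ 0.61698054 -0.17921216  0.05      ]
 [ 0.48472364 -0.1652004   0.04      ]] [ 0.55085209 -0.17220628  0.045     ] 0.13337247901219865 -6.047557400427769
```

The crop confirms it: the middle flask at (382,175) is as long as the wide one but thinner, with its lid pointing away from the robot. I'll move over the stand first for a close look.

{"op": "move_arm", "data": {
  "rows": [
    {"dx":-3.6,"dy":3.6,"dz":0,"twist":-0.62,"grip":8.5},
    {"dx":-3.6,"dy":3.6,"dz":0,"twist":-0.62,"grip":8.5},
    {"dx":-3.6,"dy":3.6,"dz":0,"twist":-0.62,"grip":8.5},
    {"dx":-3.6,"dy":3.6,"dz":0,"twist":-0.62,"grip":8.5},
    {"dx":-3.6,"dy":3.6,"dz":0,"twist":-0.62,"grip":8.5},
    {"dx":-3.6,"dy":3.6,"dz":0,"twist":-0.62,"grip":8.5},
    {"dx":-3.6,"dy":3.6,"dz":0,"twist":-0.62,"grip":8.5},
    {"dx":0,"dy":0,"dz":0,"twist":-0.62,"grip":8.5}
  ]
}}

```text
clock: 1.15
eef_pos: [0.4655, 0.292, 0.2099]
tcp_rot: [[0.024, 1.0, -0.0], [1.0, -0.024, -0.001], [-0.001, -0.0, -1.0]]
contact_force: [-1.3, -0.5, 0.8]
gripper_width: 1.0
```

```bash
python3 - <<'E'
from h import *
import pickle
s=robot.sense(); im=robot.grab_frame("wrist"); cv2.imwrite("pics/w1.png",im[:,:,::-1]); pickle.dump((s["eef_pos"],s["tcp_rot"]),open("w1.pkl","wb"))
print(s["clock"],s["eef_pos"],s["tcp_rot"],np.abs(s["dq"]).max())
E
```

```text
1.15 [0.46554471 0.29195832 0.20992518] [[ 2.40412953e-02  9.99710963e-01 -8.23078623e-05]
 [ 9.99710722e-01 -2.40413468e-02 -6.96444118e-04]
 [-6.98221612e-04 -6.55406338e-05 -9.99999754e-01]] 0.4108136530406837
```

View pics/w1.png

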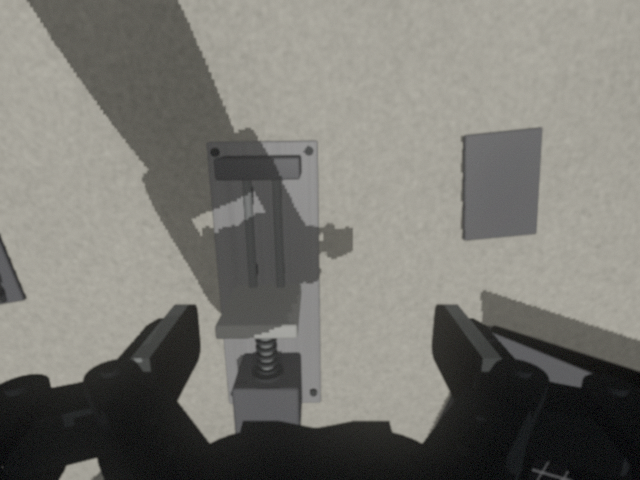

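```bash
python3 - <<'E'
import cv2
im=cv2.imread("pics/w1.png")
cv2.imwrite("pics/c3.png",cv2.resize(im[125:215,195:335],None,fx=5.5,fy=5.5,interpolation=cv2.INTER_CUBIC))
cv2.imwrite("pics/c4.png",cv2.resize(im[310:420,195:335],None,fx=5,fy=5,interpolation=cv2.INTER_CUBIC))
E
```

```text
(no output)
```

View pics/c3.png

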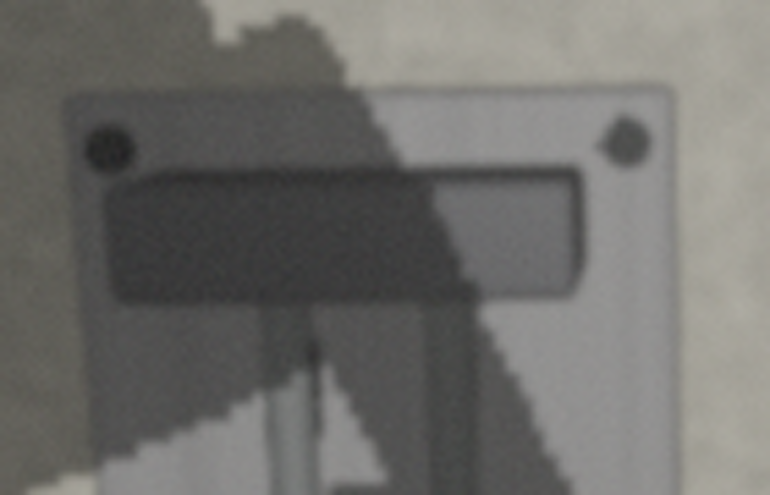

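View pics/c4.png

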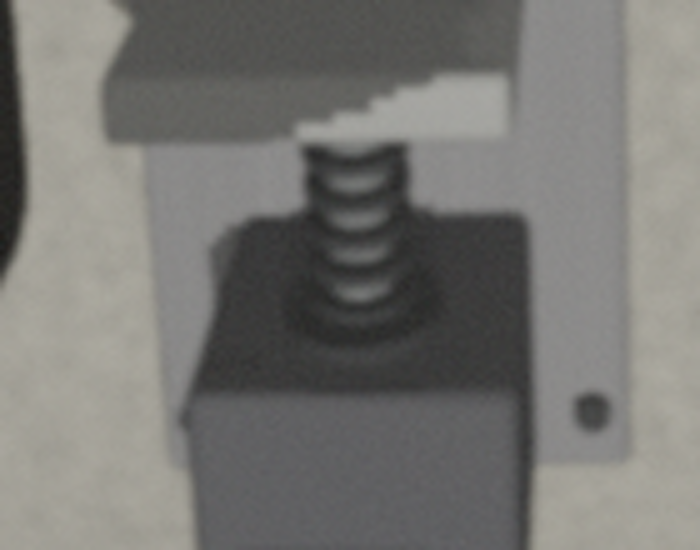

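```bash
python3 - <<'E'
from h import *
import pickle
pose=pickle.load(open("w1.pkl","rb"))
c3=lambda a:np.array(a)/5.5+[195,125]
c4=lambda a:np.array(a)/5+[195,310]
px=np.r_[c3([[64,96],[675,88]]),c4([[630,462],[170,467]])]
P=onz("wrist",px,.012,pose); print(P)
S=onz("wrist",c3([[114,302],[578,298]]),.05,pose);print("stop",S)
Q=onz("wrist",c4([[107,80],[505,73]]),.1,pose);print("push",Q)
d=P[2]-P[1];e=P[3]-P[0];w=P[0]-P[1]
for v in(d,e): print(np.linalg.norm(v),np.degrees(np.arctan2(v[1],v[0])))
print(np.linalg.norm(w),np.degrees(np.arctan2(-w[0],w[1])))
print(P[:].mean(0))
E
```

```text
[[0.40554799 0.19663532 0.012     ]
 [0.40656516 0.29535557 0.012     ]
 [0.6796972  0.29273585 0.012     ]
 [0.67840906 0.19366377 0.012     ]]
stop [[0.43429868 0.2112373  0.05      ]
 [0.43531414 0.28009256 0.05      ]]
push [[0.5398384  0.21409537 0.1       ]
 [0.54019074 0.27518645 0.1       ]]
0.27314460048566225 -0.5495300706099822
0.2728772545676747 -0.6239454005183411
0.09872549474459211 179.40966820873712
[0.54255485 0.24459763 0.012     ]
```

```bash
python3 - <<'E'
from h import *
import pickle
s=robot.sense(); im=robot.grab_frame("wrist"); cv2.imwrite("pics/w2.png",im[:,:,::-1]); pickle.dump((s["eef_pos"],s["tcp_rot"]),open("w2.pkl","wb"))
print(s["clock"],s["eef_pos"],np.abs(s["dq"]).max())
im=cv2.imread("pics/w2.png")
a=cv2.resize(im[125:215,195:335],None,fx=5,fy=5,interpolation=cv2.INTER_CUBIC)
cv2.imwrite("pics/c5.png",a)
E
```

```text
1.2 [0.46470523 0.2930031  0.20987022] 0.08976169496164069
```

View pics/c5.png

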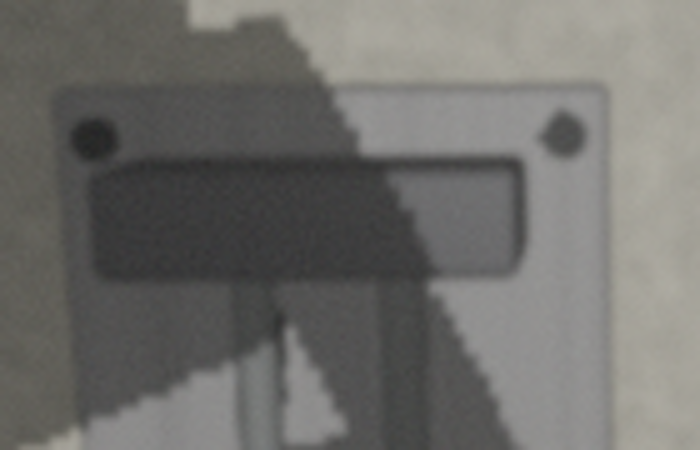

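```bash
python3 - <<'E'
from h import *
import pickle
pose=pickle.load(open("w2.pkl","rb"))
c=lambda a:np.array(a)/5+[195,125]
print(onz("wrist",c([[53,88],[608,84]]),.012,pose)); print(onz("wrist",c([[95,278],[520,277]]),.05,pose))
# scene cam check: project both hypotheses
for x,y in [(.497,.239),(.501,.245)]:
    t=np.radians(-.6);ex=np.array([np.cos(t),np.sin(t),0]);ey=np.array([-ex[1],ex[0],0]);O=np.array([x,y,0])
    pts=[O+ex*a+ey*b+np.array([0,0,.012]) for a,b in[(-.0965,.05),(-.0965,-.05),(.1785,-.05),(.1785,.05)]]
    print(proj("scene",pts).round(1).tolist()); print(proj("top",pts).round(1).tolist())
im=cv2.imread("pics/scene0.png"); cv2.imwrite("pics/c6.png",cv2.resize(im[180:310,380:550],None,fx=4.5,fy=4.5,interpolation=cv2.INTER_CUBIC))
E
```

```text
[[0.40495313 0.19669765 0.012     ]
 [0.40627835 0.29531799 0.012     ]]
[[0.43410411 0.21083061 0.05      ]
 [0.43538549 0.28020685 0.05      ]]
[[426.4, 196.3], [393.5, 214.6], [499.0, 296.7], [532.0, 271.5]]
[[176.7, 238.7], [221.0, 239.9], [225.7, 121.0], [182.2, 119.7]]
[[429.6, 196.2], [396.9, 214.5], [502.9, 296.5], [535.6, 271.3]]
[[174.1, 236.9], [218.4, 238.1], [223.2, 119.2], [179.7, 117.9]]
```

View pics/c6.png

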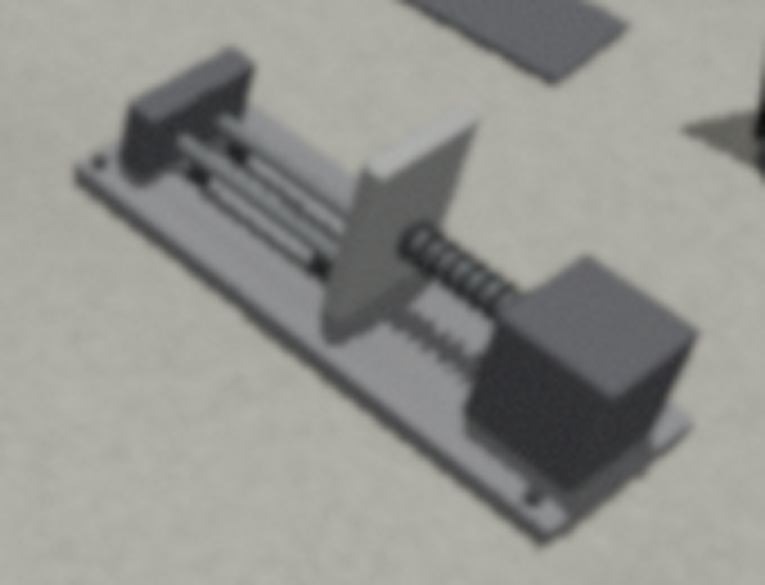

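{"op": "move_arm", "data": {
  "rows": [
    {"dx":-5.8,"dy":0.9,"dz":0,"twist":0.13,"grip":8.5},
    {"dx":-5.8,"dy":0.9,"dz":0,"twist":0.13,"grip":8.5},
    {"dx":-5.8,"dy":0.9,"dz":0,"twist":0.13,"grip":8.5},
    {"dx":-5.8,"dy":0.9,"dz":0,"twist":0.13,"grip":8.5},
    {"dx":-5.8,"dy":0.9,"dz":0,"twist":0.13,"grip":8.5},
    {"dx":-5.8,"dy":0.9,"dz":0,"twist":0.13,"grip":8.5},
    {"dx":-5.8,"dy":0.9,"dz":0,"twist":0.13,"grip":8.5},
    {"dx":-5.8,"dy":0.9,"dz":0,"twist":0,"grip":8.5}
  ]
}}

```text
clock: 2.25
eef_pos: [0.5076, -0.1737, 0.2102]
tcp_rot: [[0.1, 0.995, 0.0], [0.995, -0.1, 0.0], [0.0, 0.0, -1.0]]
contact_force: [1.1, 0.3, -0.5]
gripper_width: 0.994
```

{"op": "move_arm", "data": {
  "rows": [
    {"dx":0,"dy":0,"dz":2.5,"twist":0,"grip":8.5},
    {"dx":0,"dy":0,"dz":2.5,"twist":0,"grip":8.5},
    {"dx":0,"dy":0,"dz":0,"twist":0,"grip":8.5},
    {"dx":0,"dy":0,"dz":0,"twist":0,"grip":8.5},
    {"dx":0,"dy":0,"dz":0,"twist":0,"grip":8.5},
    {"dx":0,"dy":0,"dz":0,"twist":0,"grip":8.5},
    {"dx":0,"dy":0,"dz":0,"twist":0,"grip":8.5},
    {"dx":0,"dy":0,"dz":0,"twist":0,"grip":8.5}
  ]
}}

```text
clock: 3.25
eef_pos: [0.5076, -0.1726, 0.1604]
tcp_rot: [[0.1, 0.995, 0.0], [0.995, -0.1, -0.0], [-0.0, 0.0, -1.0]]
contact_force: [-0.6, -0.1, -0.6]
gripper_width: 0.997
```

```bash
python3 - <<'E'
from h import *
import pickle
s=robot.sense(); im=robot.grab_frame("wrist"); cv2.imwrite("pics/w3.png",im[:,:,::-1]); pickle.dump((s["eef_pos"],s["tcp_rot"]),open("w3.pkl","wb"))
print(s["clock"],s["eef_pos"],s["tcp_rot"],np.abs(s["dq"]).max())
E
```

```text
3.25 [ 0.50762354 -0.17262226  0.16039389] [[ 1.00211282e-01  9.94966150e-01  2.44994812e-04]
 [ 9.94966175e-01 -1.00211255e-01 -1.21214634e-04]
 [-9.60532204e-05  2.55908625e-04 -9.99999963e-01]] 0.00402625486621251
```

View pics/w3.png

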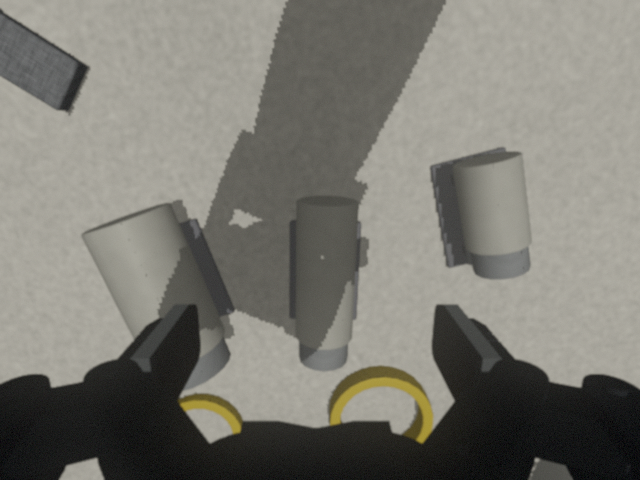

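```bash
python3 - <<'E'
import cv2
im=cv2.imread("pics/w3.png")
cv2.imwrite("pics/c7.png",cv2.resize(im[185:380,270:390],None,fx=3,fy=3,interpolation=cv2.INTER_CUBIC))
E
```

```text
(no output)
```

View pics/c7.png

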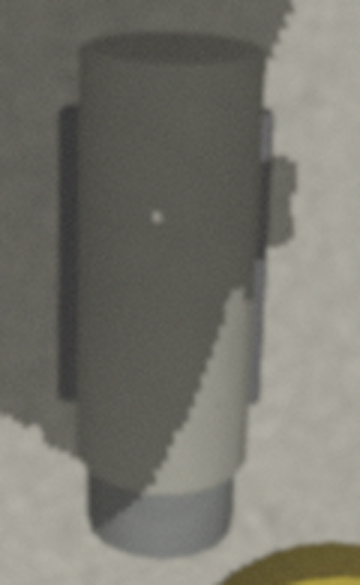

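```bash
python3 - <<'E'
from h import *
import pickle
pose=pickle.load(open("w3.pkl","rb")); p,R=pose
P=onz("wrist",[[327.3,201],[323.7,370.7],[324.3,349],[296.7,203],[358,203]],[.04,.06,.063,.04,.04],pose); print(P)
v=P[1]-P[0]; print(np.linalg.norm(v[:2]),np.degrees(np.arctan2(v[1],v[0])),np.linalg.norm(P[3]-P[4]))
m=(P[0]+P[1])/2; print(m, (R.T@(m-p))*100)
E
```

```text
[[ 0.48964914 -0.16210218  0.04      ]
 [ 0.61680656 -0.17723415  0.06      ]
 [ 0.59638942 -0.17490572  0.063     ]
 [ 0.48887896 -0.18443052  0.04      ]
 [ 0.49336463 -0.13997281  0.04      ]]
0.1280546165107801 -6.786389693514149 0.044683437898013545
[ 0.55322785 -0.16966816  0.05      ] [ 0.75198912  4.50504548 11.04046986]
```

{"op": "move_arm", "data": {
  "rows": [
    {"dx":0.6,"dy":2.2,"dz":0,"twist":0.15,"grip":8.5},
    {"dx":0,"dy":2.2,"dz":0,"twist":0,"grip":8.5},
    {"dx":0,"dy":0,"dz":3.0,"twist":0,"grip":8.5},
    {"dx":0,"dy":0,"dz":4.0,"twist":0,"grip":8.5},
    {"dx":0,"dy":0,"dz":3.0,"twist":0,"grip":8.5},
    {"dx":0,"dy":0,"dz":2.0,"twist":0,"grip":8.5},
    {"dx":0,"dy":0,"dz":1.5,"twist":0,"grip":8.5},
    {"dx":0,"dy":0,"dz":0.4,"twist":0,"grip":8.5}
  ]
}}

```text
clock: 4.3
eef_pos: [0.5518, -0.1713, 0.0207]
tcp_rot: [[0.113, 0.994, -0.001], [0.994, -0.113, 0.0], [0.0, -0.001, -1.0]]
contact_force: [-0.2, -0.1, 0.6]
gripper_width: 0.999
```

{"op": "move_arm", "data": {
  "rows": [
    {"dx":0,"dy":0,"dz":0,"twist":0,"grip":8.5},
    {"dx":0,"dy":0,"dz":0,"twist":0,"grip":6},
    {"dx":0,"dy":0,"dz":0,"twist":0,"grip":5},
    {"dx":0,"dy":0,"dz":0,"twist":0,"grip":4},
    {"dx":0,"dy":0,"dz":0,"twist":0,"grip":3.5},
    {"dx":0,"dy":0,"dz":0,"twist":0,"grip":3},
    {"dx":0,"dy":0,"dz":0,"twist":0,"grip":3},
    {"dx":0,"dy":0,"dz":0,"twist":0,"grip":3}
  ]
}}

```text
clock: 5.3
eef_pos: [0.5526, -0.1701, 0.0229]
tcp_rot: [[0.114, 0.993, 0.001], [0.993, -0.114, 0.003], [0.003, 0.0, -1.0]]
contact_force: [-1.1, 3.4, 6.6]
gripper_width: 0.473
```

```bash
python3 - <<'E'
from h import *
s=robot.sense(); im=robot.grab_frame("wrist"); cv2.imwrite("pics/w4.png",im[:,:,::-1]); 
print(s["clock"],s["eef_pos"],s["contact_force"],s["torque"],s["gripper_width"])
im=robot.grab_frame("scene"); cv2.imwrite("pics/s4.png",cv2.resize(im[240:440,180:400,::-1],None,fx=3,fy=3,interpolation=cv2.INTER_CUBIC))
print(robot.sense()["gripper_width"])
E
```

```text
5.3 [ 0.55257792 -0.17009375  0.02294104] [-1.14586188  3.41570022  6.57387537] [ 0.95126301  0.20834021 -0.10447527] 0.4726748229886037
0.478142792336085
```

View pics/w4.png

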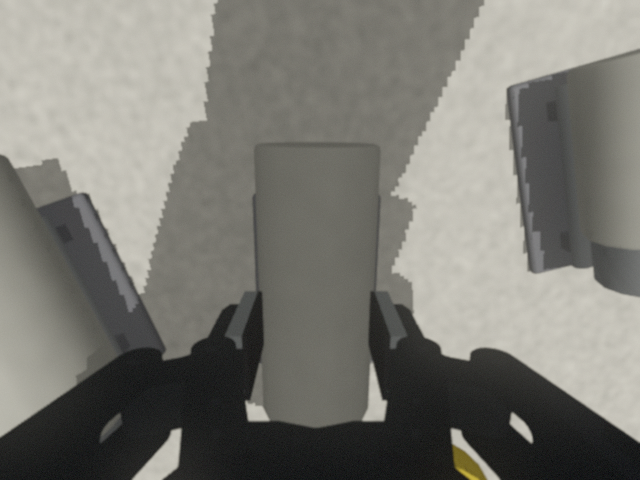

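View pics/s4.png

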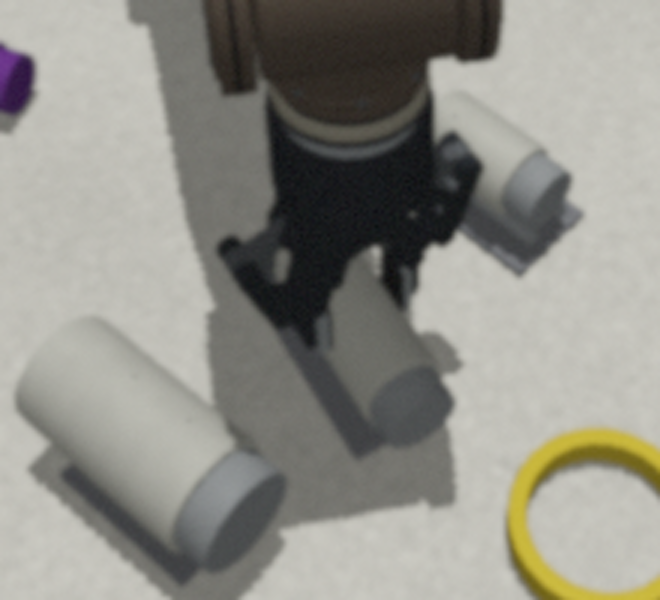

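{"op": "move_arm", "data": {
  "rows": [
    {"dx":0,"dy":0,"dz":-0.5,"twist":0,"grip":3},
    {"dx":0,"dy":0,"dz":-1.0,"twist":0,"grip":3},
    {"dx":0,"dy":0,"dz":-2.5,"twist":0,"grip":3},
    {"dx":0,"dy":0,"dz":-3.5,"twist":0,"grip":3},
    {"dx":0,"dy":0,"dz":-3.5,"twist":0,"grip":3},
    {"dx":0,"dy":0,"dz":-2.5,"twist":0,"grip":3},
    {"dx":0,"dy":0,"dz":-0.5,"twist":0,"grip":3},
    {"dx":0,"dy":0,"dz":0,"twist":0,"grip":3}
  ]
}}

```text
clock: 6.4
eef_pos: [0.5515, -0.1713, 0.1608]
tcp_rot: [[0.113, 0.994, -0.001], [0.994, -0.113, 0.0], [0.0, -0.001, -1.0]]
contact_force: [0.4, 0.9, -1.8]
gripper_width: 0.472
```

```bash
python3 - <<'E'
from h import *
import pickle
s=robot.sense(); im=robot.grab_frame("wrist"); cv2.imwrite("pics/w5.png",im[:,:,::-1]); pickle.dump((s["eef_pos"],s["tcp_rot"]),open("w5.pkl","wb"))
print(s["clock"],s["eef_pos"],s["tcp_rot"],s["contact_force"],s["torque"],s["gripper_width"])
im=robot.grab_frame("scene"); cv2.imwrite("pics/s5.png",cv2.resize(im[150:440,180:420,::-1],None,fx=2,fy=2,interpolation=cv2.INTER_CUBIC))
E
```

```text
6.4 [ 0.55153918 -0.17130007  0.16075392] [[ 1.13347806e-01  9.93555232e-01 -5.24520713e-04]
 [ 9.93555367e-01 -1.13347745e-01  1.43751660e-04]
 [ 8.33719740e-05 -5.37434305e-04 -9.99999852e-01]] [ 0.42273053  0.86922109 -1.78457912] [ 0.00356469  0.05296537 -0.02180483] 0.4720643735902949
```

View pics/w5.png

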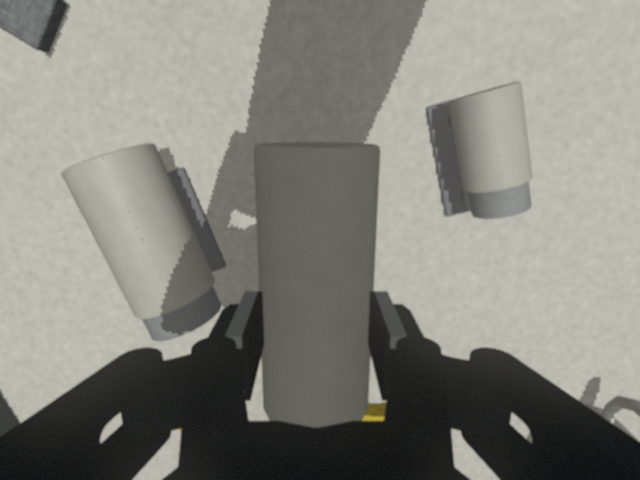

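View pics/s5.png

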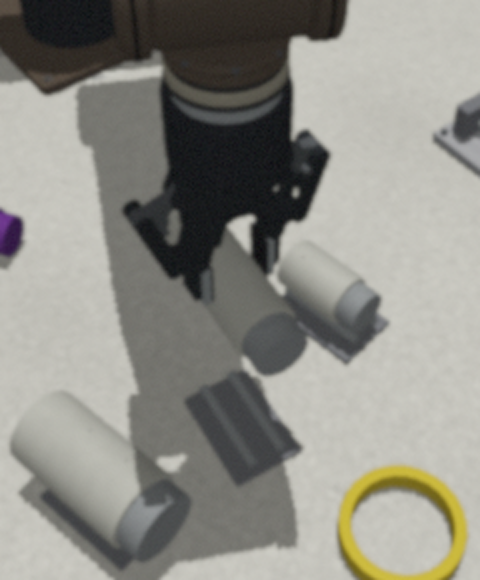

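```bash
python3 - <<'E'
from h import *
I=(np.zeros(3),np.eye(3))
o,d=ray("wrist",[[255,148],[379,148],[317,143]],I)
for z in (-.024,-.017,-.010):
    print(z,(o+d*((z-o[2])/d[:,2])[:,None])[:2], (o+d*((z-.023-o[2])/d[:,2])[:,None])[2])
E
```

```text
-0.024 [[-0.02086483 -0.0630229  -0.024     ]
 [ 0.02182448 -0.06302489 -0.024     ]] [ 0.00036867 -0.06546758 -0.047     ]
-0.017 [[-0.02190504 -0.06270599 -0.017     ]
 [ 0.02292953 -0.06270807 -0.017     ]] [ 0.00040081 -0.06523514 -0.04      ]
-0.01 [[-0.02294526 -0.06238907 -0.01      ]
 [ 0.02403459 -0.06239125 -0.01      ]] [ 0.00043295 -0.06500269 -0.033     ]
```

{"op": "move_arm", "data": {
  "rows": [
    {"dx":3.0,"dy":-0.9,"dz":0,"twist":-0.17,"grip":3},
    {"dx":5.6,"dy":-1.7,"dz":0,"twist":-0.17,"grip":3},
    {"dx":5.6,"dy":-1.7,"dz":0,"twist":-0.17,"grip":3},
    {"dx":5.6,"dy":-1.7,"dz":0,"twist":-0.17,"grip":3},
    {"dx":5.6,"dy":-1.7,"dz":0,"twist":-0.17,"grip":3},
    {"dx":5.6,"dy":-1.7,"dz":0,"twist":-0.17,"grip":3},
    {"dx":5.6,"dy":-1.7,"dz":0,"twist":-0.16,"grip":3},
    {"dx":4.1,"dy":-1.2,"dz":0,"twist":0,"grip":3}
  ]
}}

```text
clock: 7.5
eef_pos: [0.4519, 0.244, 0.1597]
tcp_rot: [[0.009, 1.0, -0.002], [1.0, -0.009, -0.001], [-0.001, -0.002, -1.0]]
contact_force: [-0.1, -0.7, -1.9]
gripper_width: 0.474
```

{"op": "move_arm", "data": {
  "rows": [
    {"dx":0,"dy":0,"dz":0,"twist":0,"grip":3},
    {"dx":0,"dy":0,"dz":0,"twist":0,"grip":3},
    {"dx":0,"dy":0,"dz":0,"twist":0,"grip":3},
    {"dx":0,"dy":0,"dz":0,"twist":0,"grip":3},
    {"dx":0,"dy":0,"dz":0,"twist":0,"grip":3},
    {"dx":0,"dy":0,"dz":0,"twist":0,"grip":3},
    {"dx":0,"dy":0,"dz":0,"twist":0,"grip":3},
    {"dx":0,"dy":0,"dz":0,"twist":0,"grip":3}
  ]
}}

```text
clock: 8.5
eef_pos: [0.4537, 0.2421, 0.1613]
tcp_rot: [[0.01, 1.0, 0.0], [1.0, -0.01, 0.0], [0.0, 0.0, -1.0]]
contact_force: [-0.2, 0.2, -1.5]
gripper_width: 0.469
```

```bash
cat > look.py <<'E'
from h import *
import pickle,sys
k=sys.argv[1]
s=robot.sense(); im=robot.grab_frame("wrist"); cv2.imwrite(f"pics/w{k}.png",im[:,:,::-1]); pickle.dump((s["eef_pos"],s["tcp_rot"]),open(f"w{k}.pkl","wb"))
print(s["clock"],s["eef_pos"],s["tcp_rot"],s["contact_force"],s["torque"],s["gripper_width"])
im=robot.grab_frame("scene"); cv2.imwrite(f"pics/s{k}.png",cv2.resize(im[110:330,330:590,::-1],None,fx=2.6,fy=2.6,interpolation=cv2.INTER_CUBIC))
E
python3 look.py 6
```

```text
8.5 [0.45367812 0.24213618 0.16126786] [[ 1.04877865e-02  9.99945000e-01  5.58052043e-05]
 [ 9.99945001e-01 -1.04877881e-02  2.72601482e-05]
 [ 2.78439221e-05  5.55162365e-05 -9.99999998e-01]] [-0.18123977  0.18775212 -1.47806733] [-0.00583358  0.03251161 -0.08881947] 0.469409590503516
```

View pics/w6.png

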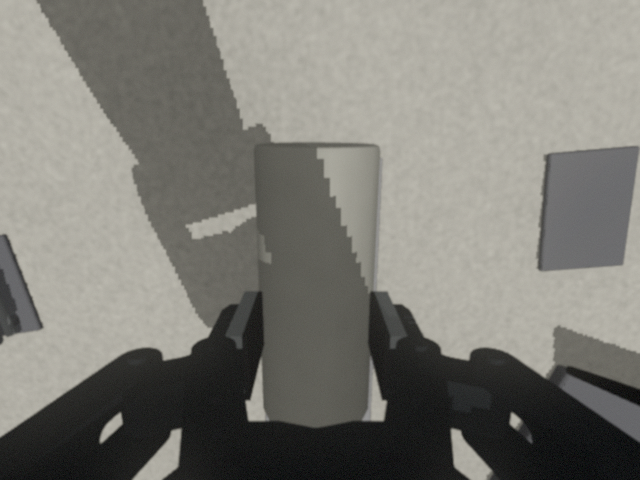

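View pics/s6.png

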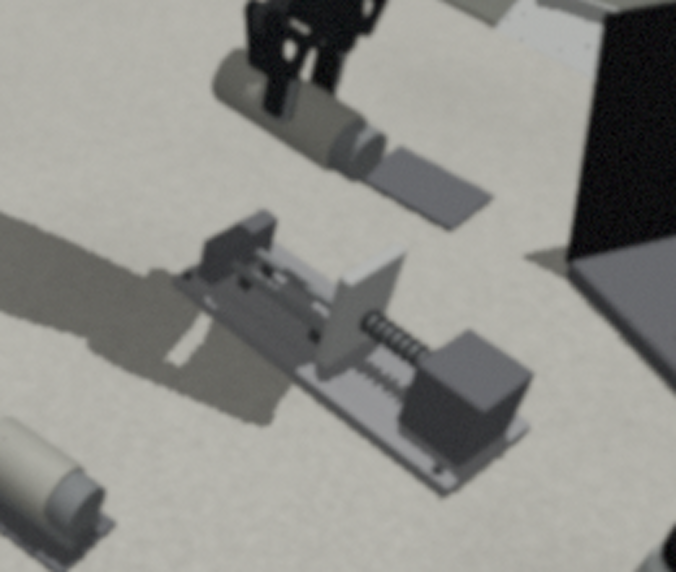

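```bash
python3 - <<'E'
import cv2
im=cv2.imread("pics/w6.png")
a=cv2.resize(im[130:300,230:410],None,fx=4.2,fy=3.5,interpolation=cv2.INTER_CUBIC)
cv2.imwrite("pics/c8.png",cv2.convertScaleAbs(a,alpha=1.6,beta=-60))
E
```

```text
(no output)
```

View pics/c8.png

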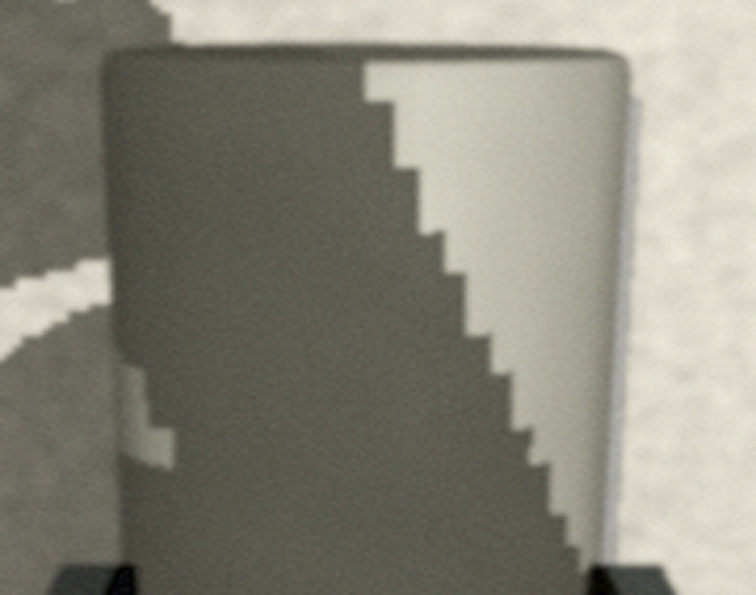

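```bash
python3 - <<'E'
from h import *
import pickle
p=pickle.load(open("w6.pkl","rb"))
print(onz("wrist",[[381.9,157],[378.6,227]],.012,p))
E
```

```text
[[0.40587925 0.29436335 0.012     ]
 [0.46188063 0.29370349 0.012     ]]
```

{"op": "move_arm", "data": {
  "rows": [
    {"dx":0,"dy":0,"dz":2.0,"twist":0,"grip":3},
    {"dx":0,"dy":0,"dz":3.0,"twist":0,"grip":3},
    {"dx":0,"dy":0,"dz":3.0,"twist":0,"grip":3},
    {"dx":0,"dy":0,"dz":1.6,"twist":0,"grip":3},
    {"dx":0,"dy":0,"dz":0,"twist":0,"grip":3},
    {"dx":0,"dy":0.5,"dz":0,"twist":0,"grip":3},
    {"dx":0,"dy":0.5,"dz":0,"twist":0,"grip":3},
    {"dx":0,"dy":0.2,"dz":0,"twist":0,"grip":3}
  ]
}}

```text
clock: 9.6
eef_pos: [0.467, 0.2422, 0.0663]
tcp_rot: [[0.011, 1.0, 0.002], [1.0, -0.011, 0.001], [0.001, 0.002, -1.0]]
contact_force: [-1.2, -0.3, -2.1]
gripper_width: 0.478
```

```bash
python3 look.py 7
```

```text
9.6 [0.46695261 0.24220657 0.06634055] [[ 1.07261164e-02  9.99940126e-01  2.16665090e-03]
 [ 9.99942261e-01 -1.07275007e-02  6.28342427e-04]
 [ 6.51547555e-04  2.15978613e-03 -9.99997455e-01]] [-1.23400499 -0.27447274 -2.13437133] [ 0.0346875  -0.00434672 -0.00238171] 0.4777150241612339
```

View pics/s7.png

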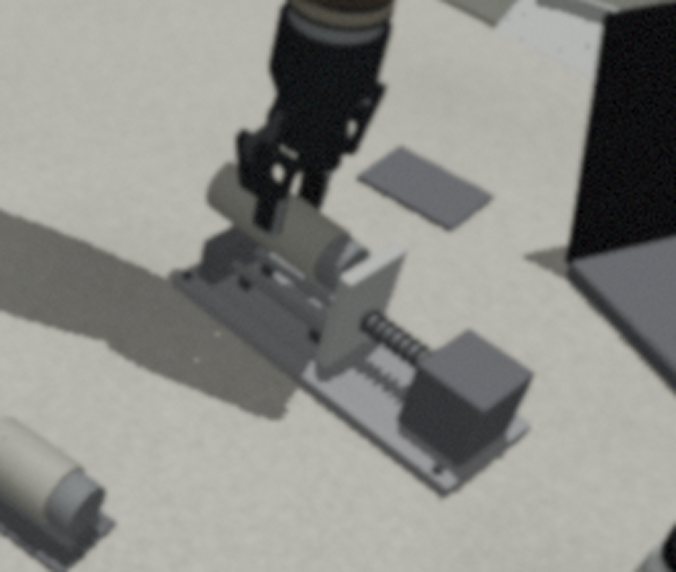

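View pics/w7.png

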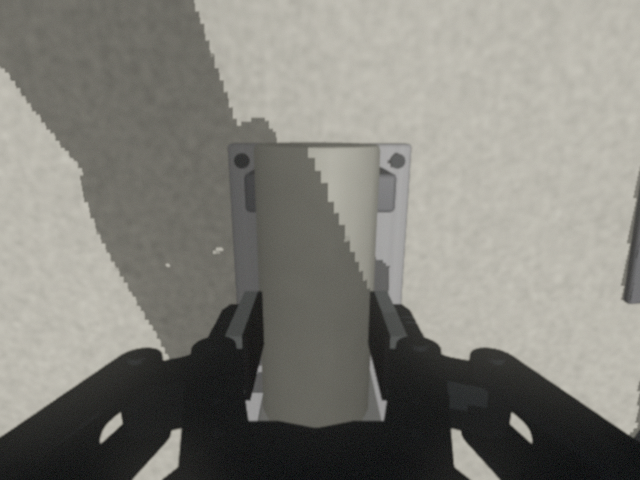

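{"op": "move_arm", "data": {
  "rows": [
    {"dx":0.1,"dy":0.4,"dz":0,"twist":0,"grip":3},
    {"dx":0,"dy":0.3,"dz":0,"twist":0,"grip":3},
    {"dx":0,"dy":0.3,"dz":0,"twist":0,"grip":3},
    {"dx":0,"dy":0.5,"dz":0,"twist":0,"grip":3},
    {"dx":0,"dy":0.5,"dz":0,"twist":0,"grip":3},
    {"dx":0,"dy":0.5,"dz":0,"twist":0,"grip":3},
    {"dx":0,"dy":0.5,"dz":0,"twist":0,"grip":3},
    {"dx":0,"dy":0,"dz":0,"twist":0,"grip":3}
  ]
}}

```text
clock: 10.7
eef_pos: [0.4956, 0.2426, 0.065]
tcp_rot: [[0.011, 1.0, -0.001], [1.0, -0.011, -0.0], [-0.0, -0.001, -1.0]]
contact_force: [-5.7, 0.4, -0.0]
gripper_width: 0.47
```

```bash
python3 look.py 8
```

```text
10.7 [0.49556879 0.24261962 0.06499082] [[ 1.05943590e-02  9.99943202e-01 -1.16278742e-03]
 [ 9.99943857e-01 -1.05945928e-02 -1.95083731e-04]
 [-2.07391910e-04 -1.16065535e-03 -9.99999305e-01]] [-5.74870089  0.40381646 -0.01700782] [0.05368621 0.84837077 0.09309745] 0.4701585838882183
```

View pics/s8.png

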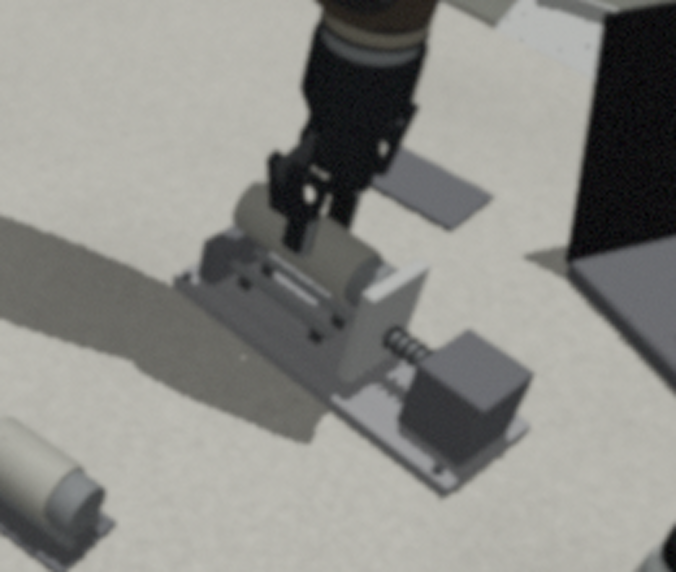

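View pics/w8.png

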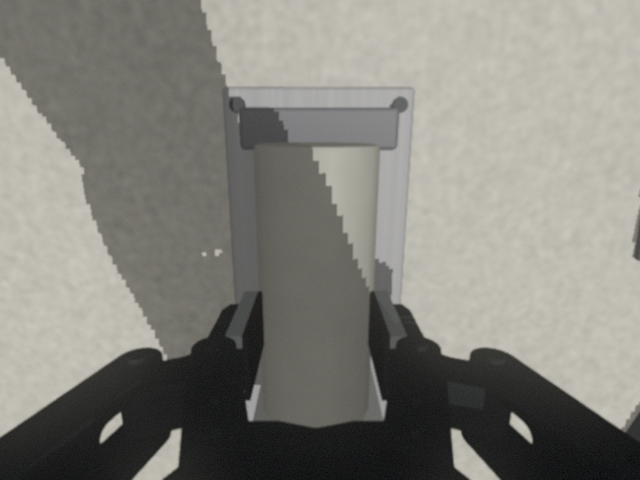

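```bash
python3 - <<'E'
from h import *
import pickle
p=pickle.load(open("w8.pkl","rb"))
print(onz("wrist",[[240,149.5],[397,149.5]],.05,p))
print(onz("wrist",[[255,148],[379,148],[317,143.5]],[.081,.081,.104],p))
E
```

```text
[[0.43460489 0.20994576 0.05      ]
 [0.43533676 0.27920755 0.05      ]]
[[0.43270118 0.22122145 0.081     ]
 [0.43317709 0.2663796  0.081     ]
 [0.43056959 0.24372252 0.104     ]]
```

{"op": "move_arm", "data": {
  "rows": [
    {"dx":0.1,"dy":0.3,"dz":0,"twist":0,"grip":3},
    {"dx":0,"dy":0.3,"dz":0,"twist":0,"grip":3},
    {"dx":0,"dy":0.4,"dz":0,"twist":0,"grip":3},
    {"dx":0,"dy":0,"dz":0,"twist":0,"grip":3},
    {"dx":0,"dy":0,"dz":0,"twist":0,"grip":3},
    {"dx":0,"dy":0,"dz":0,"twist":0,"grip":3},
    {"dx":0,"dy":0,"dz":0,"twist":0,"grip":3},
    {"dx":0,"dy":0,"dz":0,"twist":0,"grip":3}
  ]
}}

```text
clock: 11.8
eef_pos: [0.5047, 0.2429, 0.0648]
tcp_rot: [[0.011, 1.0, -0.002], [1.0, -0.011, -0.002], [-0.002, -0.002, -1.0]]
contact_force: [-6.1, -1.3, 0.6]
gripper_width: 0.473
```

```bash
python3 look.py 9
```

```text
11.8 [0.50473859 0.24288579 0.06479219] [[ 0.01052379  0.99994178 -0.00238355]
 [ 0.99994326 -0.01052769 -0.00162794]
 [-0.00165294 -0.00236628 -0.99999583]] [-6.14458276 -1.29931257  0.58264516] [-0.30642928  0.9756534  -0.01635878] 0.473341702462032
```

View pics/w9.png

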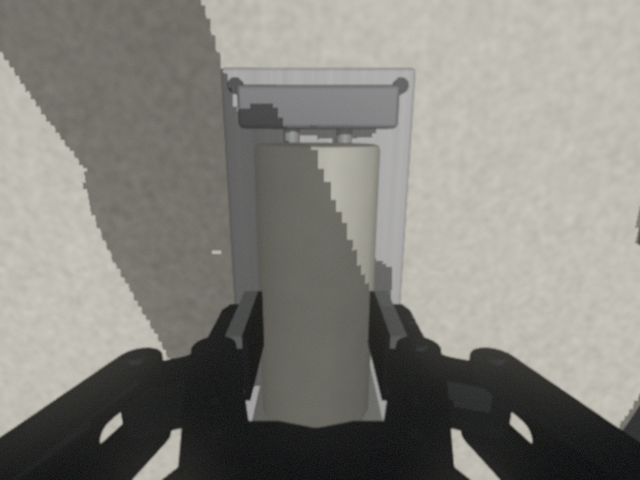

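{"op": "move_arm", "data": {
  "rows": [
    {"dx":0,"dy":0,"dz":0.5,"twist":0,"grip":3},
    {"dx":0,"dy":0,"dz":0.5,"twist":0,"grip":3},
    {"dx":0,"dy":0,"dz":0.6,"twist":0,"grip":3},
    {"dx":0,"dy":0,"dz":0.6,"twist":0,"grip":3},
    {"dx":0,"dy":0,"dz":0.5,"twist":0,"grip":3},
    {"dx":0,"dy":0,"dz":0.2,"twist":0,"grip":3},
    {"dx":0,"dy":0,"dz":0,"twist":0,"grip":3},
    {"dx":0,"dy":0,"dz":0,"twist":0,"grip":3}
  ]
}}

```text
clock: 12.9
eef_pos: [0.5049, 0.2435, 0.0361]
tcp_rot: [[0.01, 1.0, -0.002], [1.0, -0.01, -0.0], [-0.0, -0.002, -1.0]]
contact_force: [-5.3, -0.2, 1.2]
gripper_width: 0.473
```

```bash
python3 look.py 10
```

```text
12.9 [0.50493378 0.2434981  0.03607782] [[ 1.04409446e-02  9.99944119e-01 -1.65669952e-03]
 [ 9.99945394e-01 -1.04416625e-02 -4.25277008e-04]
 [-4.42551941e-04 -1.65216876e-03 -9.99998537e-01]] [-5.27553656 -0.17613914  1.19496624] [0.00388511 0.89366784 0.02953823] 0.4731119488323097
```

View pics/w10.png

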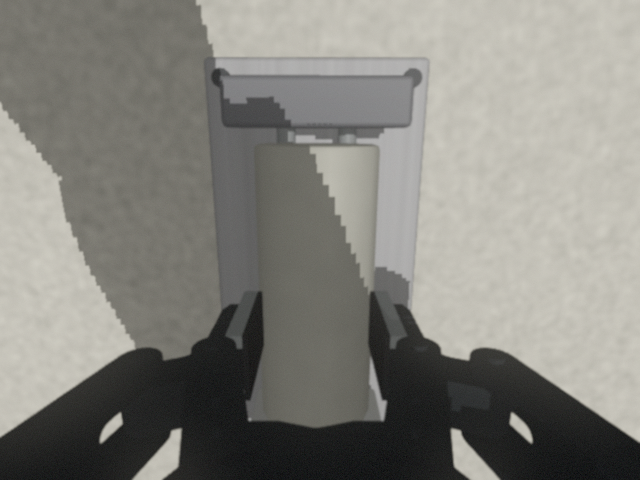

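View pics/s10.png

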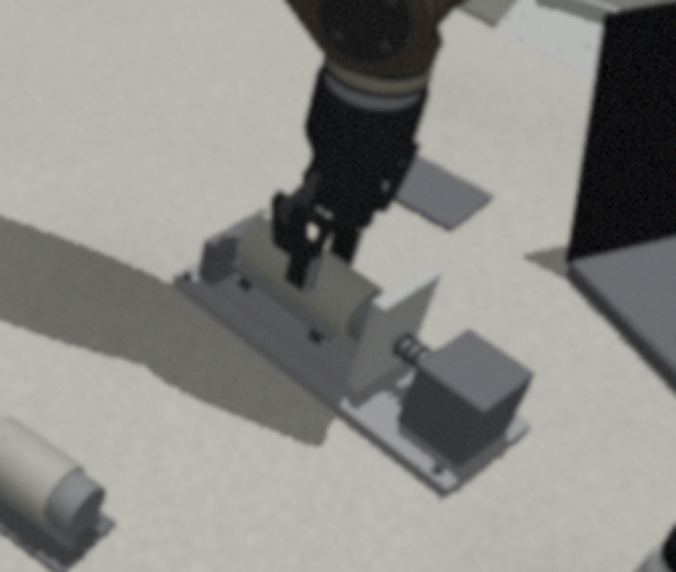

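{"op": "move_arm", "data": {
  "rows": [
    {"dx":0,"dy":0,"dz":0.1,"twist":0,"grip":3},
    {"dx":0,"dy":0,"dz":0.1,"twist":0,"grip":3},
    {"dx":0,"dy":0,"dz":0.1,"twist":0,"grip":3},
    {"dx":0,"dy":0,"dz":0,"twist":0,"grip":3},
    {"dx":0,"dy":0,"dz":0,"twist":0,"grip":3},
    {"dx":0,"dy":0,"dz":0,"twist":0,"grip":3},
    {"dx":0,"dy":0,"dz":0,"twist":0,"grip":3},
    {"dx":0,"dy":0,"dz":0,"twist":0,"grip":3}
  ]
}}

```text
clock: 14.0
eef_pos: [0.5054, 0.2436, 0.0335]
tcp_rot: [[0.01, 1.0, -0.001], [1.0, -0.01, -0.0], [-0.0, -0.001, -1.0]]
contact_force: [-5.2, -0.3, 1.9]
gripper_width: 0.472
```

{"op": "move_arm", "data": {
  "rows": [
    {"dx":0,"dy":0,"dz":0.1,"twist":0,"grip":3},
    {"dx":0,"dy":0,"dz":0.1,"twist":0,"grip":3},
    {"dx":0,"dy":0,"dz":0,"twist":0,"grip":3},
    {"dx":0,"dy":0,"dz":0,"twist":0,"grip":3},
    {"dx":0,"dy":0,"dz":0,"twist":0,"grip":3},
    {"dx":0,"dy":0,"dz":0,"twist":0,"grip":3},
    {"dx":0,"dy":0,"dz":0,"twist":0,"grip":3},
    {"dx":0,"dy":0,"dz":0,"twist":0,"grip":3}
  ]
}}

```text
clock: 15.0
eef_pos: [0.5056, 0.2436, 0.0329]
tcp_rot: [[0.01, 1.0, -0.001], [1.0, -0.01, -0.001], [-0.001, -0.001, -1.0]]
contact_force: [-8.7, -1.3, 8.2]
gripper_width: 0.472
```

{"op": "move_arm", "data": {
  "rows": [
    {"dx":0,"dy":0,"dz":-0.1,"twist":0,"grip":3},
    {"dx":0,"dy":-0.1,"dz":0,"twist":0,"grip":3},
    {"dx":0,"dy":-0.1,"dz":0,"twist":0,"grip":3},
    {"dx":0,"dy":-0.1,"dz":0,"twist":0,"grip":3},
    {"dx":0,"dy":-0.1,"dz":0,"twist":0,"grip":3},
    {"dx":0,"dy":0,"dz":0,"twist":0,"grip":3},
    {"dx":0,"dy":0,"dz":0,"twist":0,"grip":3},
    {"dx":0,"dy":0,"dz":0,"twist":0,"grip":3}
  ]
}}

```text
clock: 16.0
eef_pos: [0.5027, 0.2437, 0.033]
tcp_rot: [[0.01, 1.0, 0.002], [1.0, -0.01, 0.0], [0.0, 0.002, -1.0]]
contact_force: [-1.4, -1.8, 5.5]
gripper_width: 0.476
```

{"op": "move_arm", "data": {
  "rows": [
    {"dx":0,"dy":0,"dz":0,"twist":0,"grip":4.6},
    {"dx":0,"dy":0,"dz":0,"twist":0,"grip":5},
    {"dx":0,"dy":0,"dz":0,"twist":0,"grip":5.5},
    {"dx":0,"dy":0,"dz":0,"twist":0,"grip":6},
    {"dx":0,"dy":0,"dz":0,"twist":0,"grip":7},
    {"dx":0,"dy":0,"dz":0,"twist":0,"grip":8},
    {"dx":0,"dy":0,"dz":0,"twist":0,"grip":8.5},
    {"dx":0,"dy":0,"dz":0,"twist":0,"grip":8.5}
  ]
}}

```text
clock: 17.0
eef_pos: [0.5017, 0.2436, 0.0322]
tcp_rot: [[0.01, 1.0, 0.0], [1.0, -0.01, -0.0], [-0.0, 0.0, -1.0]]
contact_force: [-0.2, 0.3, 0.5]
gripper_width: 0.998
```

```bash
python3 look.py 11
```

```text
17.0 [0.50168842 0.24364055 0.0322267 ] [[ 1.04523990e-02  9.99945372e-01  2.06911887e-05]
 [ 9.99945372e-01 -1.04523990e-02 -2.30115825e-06]
 [-2.08475998e-06  2.07141110e-05 -1.00000000e+00]] [-0.21140698  0.31957828  0.50760135] [ 0.03689461 -0.01222448  0.00202138] 0.9976757274324671
```

View pics/w11.png

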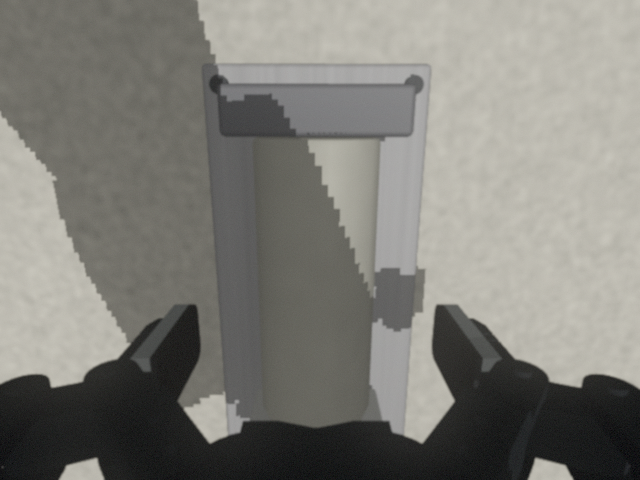

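View pics/s11.png

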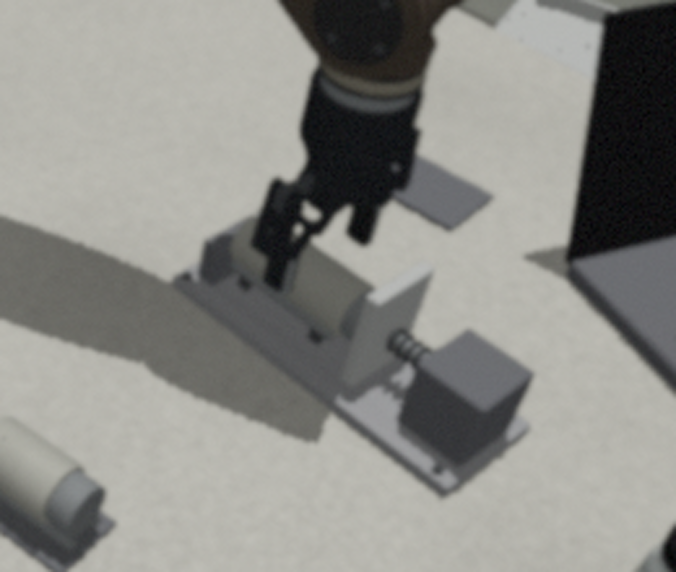

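The flask is against the stop and released. I'll raise the gripper straight up, then check.

{"op": "move_arm", "data": {
  "rows": [
    {"dx":0,"dy":0,"dz":-1.0,"twist":0,"grip":8.5},
    {"dx":0,"dy":0,"dz":-2.0,"twist":0,"grip":8.5},
    {"dx":0,"dy":0,"dz":-3.0,"twist":0,"grip":8.5},
    {"dx":0,"dy":0,"dz":-4.0,"twist":0,"grip":8.5},
    {"dx":0,"dy":0,"dz":-4.0,"twist":0,"grip":8.5},
    {"dx":0,"dy":0,"dz":-3.0,"twist":0,"grip":8.5},
    {"dx":0,"dy":0,"dz":-1.0,"twist":0,"grip":8.5},
    {"dx":0,"dy":0,"dz":0,"twist":0,"grip":8.5}
  ]
}}

```text
clock: 18.1
eef_pos: [0.5018, 0.2437, 0.2126]
tcp_rot: [[0.01, 1.0, 0.001], [1.0, -0.01, 0.0], [0.0, 0.001, -1.0]]
contact_force: [-0.4, 0.2, -0.9]
gripper_width: 0.991
```

{"op": "move_arm", "data": {
  "rows": [
    {"dx":-4,"dy":-1,"dz":0,"twist":0,"grip":8.5},
    {"dx":-4,"dy":-1,"dz":0,"twist":0,"grip":8.5},
    {"dx":-4,"dy":-1,"dz":0,"twist":0,"grip":8.5},
    {"dx":-4,"dy":0,"dz":0,"twist":0,"grip":8.5},
    {"dx":0,"dy":0,"dz":0,"twist":0,"grip":8.5},
    {"dx":0,"dy":0,"dz":0,"twist":0,"grip":8.5},
    {"dx":0,"dy":0,"dz":0,"twist":0,"grip":8.5},
    {"dx":0,"dy":0,"dz":0,"twist":0,"grip":8.5}
  ]
}}

```text
clock: 19.1
eef_pos: [0.4699, 0.0847, 0.212]
tcp_rot: [[0.009, 1.0, -0.0], [1.0, -0.009, 0.0], [0.0, -0.0, -1.0]]
contact_force: [-0.4, -0.1, 1.0]
gripper_width: 0.995
```

```bash
python3 look.py 12; python3 -c "
from h import *
im=robot.grab_frame('top');cv2.imwrite('pics/t12.png',cv2.resize(im[90:260,140:280,::-1],None,fx=3.5,fy=3.5,interpolation=cv2.INTER_CUBIC))"
```

```text
19.1 [0.46993019 0.08474886 0.21196542] [[ 8.98492471e-03  9.99959520e-01 -4.79954333e-04]
 [ 9.99959633e-01 -8.98489190e-03  7.04767106e-05]
 [ 6.61615198e-05 -4.80568187e-04 -9.99999882e-01]] [-0.37267512 -0.07463666  0.95640255] [-0.01886749  0.02160097  0.02548761] 0.9945770288459208
```

View pics/w12.png

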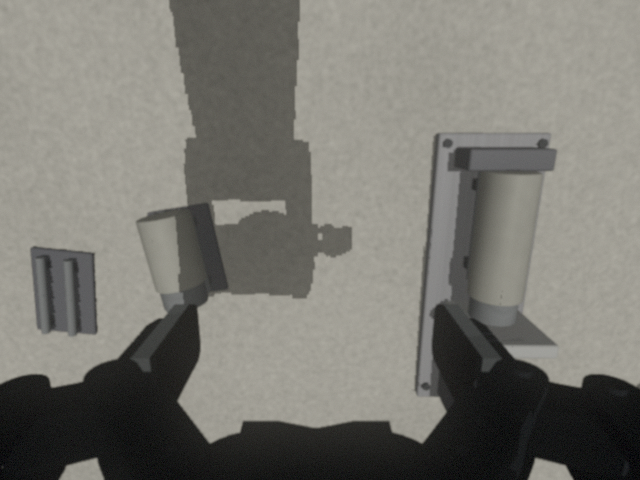

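View pics/s12.png

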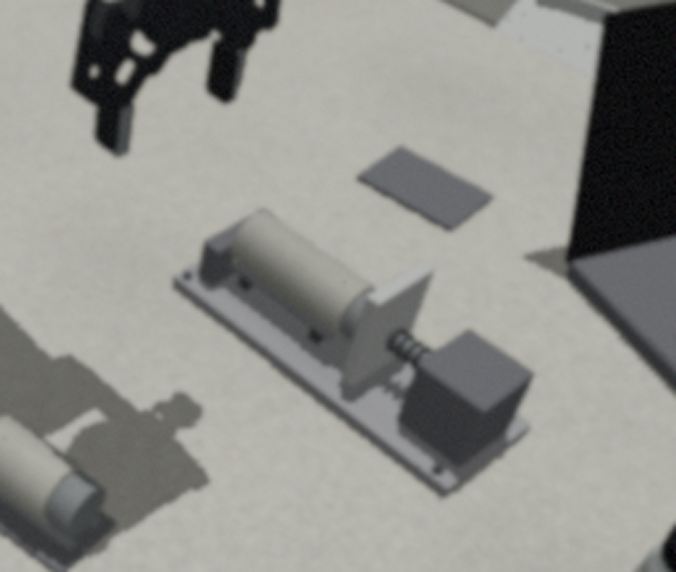

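View pics/t12.png

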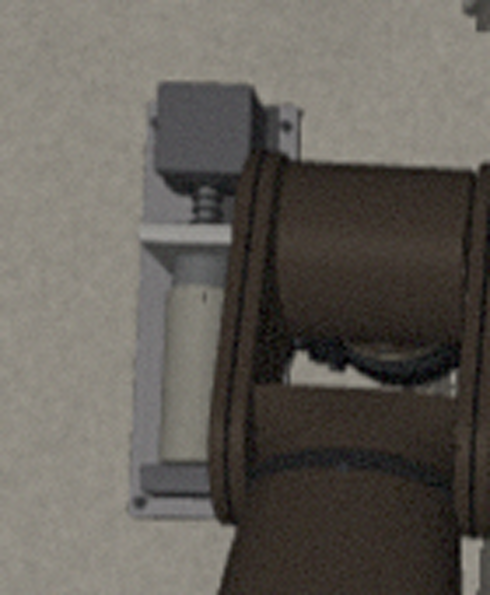

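```bash
python3 - <<'E'
from h import *
import pickle
p=pickle.load(open("w12.pkl","rb"))
print(onz("wrist",[[550,345.5]],.1,p), onz("wrist",[[480,170.5]],.05,p))
# scene: silhouette of seated flask, drawn
t=np.radians(-.6);ex=np.array([np.cos(t),np.sin(t),0]);ey=np.array([-ex[1],ex[0],0]);O=np.array([.4995,.2425,.05])
im=robot.grab_frame("scene")[:,:,::-1].copy()
big=cv2.resize(im[170:310,380:550],None,fx=4.4,fy=4.4,interpolation=cv2.INTER_CUBIC)
for x,r in((-.065,.023),(.045,.023),(.065,.02)):
    a=np.linspace(0,2*np.pi,40);P=[O+ex*x+ey*r*np.cos(k)+np.array([0,0,r*np.sin(k)]) for k in a]
    q=(proj("scene",P)-[380,170])*4.4
    cv2.polylines(big,[q.astype(np.int32)],True,(0,0,255),1)
cv2.imwrite("pics/c12.png",big)
E
```

```text
[[0.56540809 0.26729464 0.1       ]] [[0.43447583 0.21932143 0.05      ]]
```

View pics/c12.png

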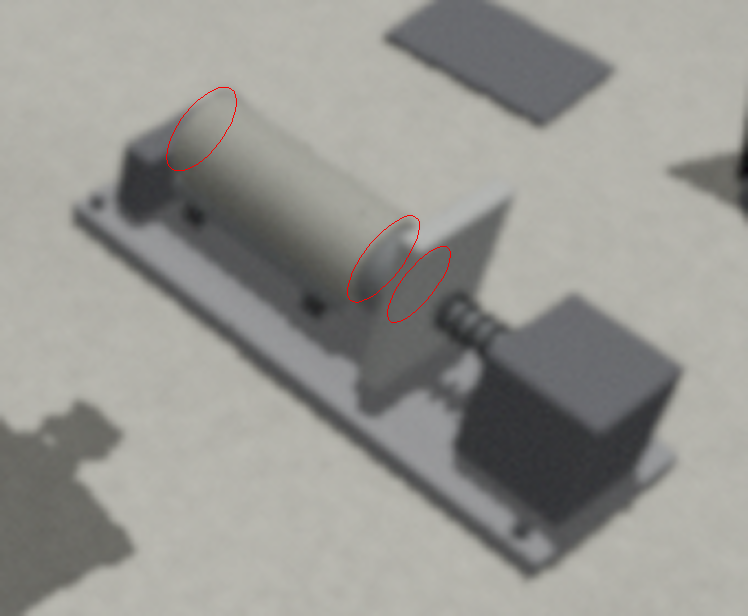

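```bash
python3 -c "
from cell import robot
print(robot.finish_job())"
```

```text
the job is handed in; nothing more can be done
None
```

I loaded the slim long flask into the sprung stand and handed the job in at about 19 s, under the 43 s limit. I took it off its rest and pressed the pusher back about 31 mm with the lid end. I then lowered it until it touched the bars, eased it back towards the stop and let go.

**Last checks:**
- **Against the stop:** the near end is tight to the stop, with no gap visible in the wrist picture.
- **Pusher:** the inner face measures x = 0.565, against about 0.540 at rest. That is about 25 mm pressed, as expected for the seated flask.
- **On the bars:** the lowering met a clear upward force (about 8 N) with the flask axis at about 50 mm. The flask then lay level with its lid against the pusher.
- **Robot:** clear of everything, with contact force near zero.

**What disagreed:** the three cameras placed the stand 5–7 mm apart. I centred the flask by the wrist view of it over the bars, where it lined up to about 1 mm. In the final scene picture the projected outline of a seated flask sits about 2 px off at both ends. The same camera already showed that offset on the stand itself, so I took it as calibration error.

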